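Clamp a block in a drilling fixture with its cam lever

ROBOT

A 7-joint arm with a two-finger parallel gripper is mounted at the origin on a cart in front of the work surface, level with it; the furniture and walls round the work are solid. World frame = base frame: x ahead of the robot, y to its left, z up, the work surface at z = 0. Lengths are in m, angles in rad, forces in N, time in s.
With the tool pointing down it reaches from about 0.425 to 0.875 m from the base axis. Payload 9.9 kg.
Tool frame: the origin (TCP) lies on the centre line of the jaws, within the pads' length; the fingertips stand 19 mm ahead of it and the grasp point (between the pads) is the TCP; z points along the fingers, y is the line along which they close (so a half turn about z gives the same grasp; the last joint's range is limited). The gripper opens to 85 mm and grips with 20 to 120 N. Pads are 22 mm wide; open, the fingers measure 114 mm over their backs; the gripper's body (76 mm by 85 mm) begins 54 mm behind the grasp point. The pads swing forward as they close: fully open they stand 13 mm farther back than shut.
Start: joints at [-1.253, 0.576, 0.025, 1.437, -0.015, 1.129, -0.057], TCP at [0.264, 0.621, 0.25] pointing down, gripper open.
Joint ranges: [-2.76, 2.76], [-0.34, 2.15], [-1.52, 1.57], [0.19, 2.46], [-1.09, 4.23], [0.17, 1.99], [-2.82, 2.82]. Speed limits (rad/s): [2.22, 2.22, 3.01, 3.01, 3.14, 3.14, 3.14].

INTERFACE

Orientations are given as a unit quaternion [x, y, z, w].
In Python, from cell import robot, capture, calibration, spot_in gives the robot as it stands. The module is installed in compiled form; this text tells all that it offers.
- The arm moves only by the tool arm_command, never from a script. Its argument "motion" is a list of rows, each a list of 7 numbers: the finger opening in cm, from 0 to 8.54, then the shift along the tool's x, y, z in cm, then the turn, a rotation vector about the tool's x, y, z in degrees. A call has 1 to 20 rows; each row shifts and turns the commanded pose from where the row before left it, along the tool's axes as they then stand; what a row does not reach is not made up. A row lasts 1/10 s, in which the tool goes at most 50 mm and 8.59 degrees, less where a joint would pass 70% of its speed; a pose out of reach is approached as far as the arm can. A call with a gripper value outside its range is refused whole. The fingers move at their own pace and stop on an object; the grip force is fixed at half the most. Time passes only in rows, so rows that do not move let the fingers close. It gives the time, the measured TCP pose, the force, the opening and the grip force at its end, in the units of the state.
- robot.observe(): the state, without advancing time (a new reading comes with each control period).
- capture(name): name is "scene" or "side" or "wrist"; returns the picture (480x640x3 uint8, red, green, blue); there is no depth.
- calibration(name): a dict with "fovy" (degrees; the focal length in pixels is half the picture's height over the tangent of half this angle, whatever the lens; pixels are square), "cx", "cy" (the principal point, pixels), "rvec" (rotation vector, rad) and "tvec" (3), from world to camera coordinates, as OpenCV has them. Camera axes: x right, y down, z forward; pixel columns grow to the right and rows downward; lengths in m; the calibration is good to about 2 mm. A picture is of the moment at which its call begins: read the wrist's pose just before it. calibration takes no time and is no camera call; for the wrist camera it gives the pose at the moment of the call.
- robot.finish_job(): hands the job in; it is judged then, once.
Trained networks look in the newest picture that a camera, given by its name, has taken for a name from the list of things; names that differ only in an ending like _2 or _b are one class to them, and where a whole thing is asked for, a point or a joint stands for the part that bears it (a point fixed in the world has none). Each returns a list of dicts, best first, with "p" (0 to 1); they miss things now and then, are a little off and sometimes report something else, mostly with a low value. They report only what shows in the picture. A call takes as long as a camera call. They do not tell look-alikes from the thing itself.
- spot_in(camera, thing): "point" ([x, y, z] in m, in world coordinates, good to about 4 mm: the middle of the surface that is visible of it).
The state is a dict: "t": time; "joint_pos": joint angles; "qd": joint speeds; "effort": joint torques, N m; "position": TCP position; "tcp_rot": TCP orientation; "contact_force": force on the tool from outside, world axes, zero at the start; "wrist_torque": the same for the moment, N m; "opening": opening from 0.0 (shut) to 1.0 (fully open); "finger_force": force on a finger pad.
Only numpy, scipy, OpenCV 4.12 (cv2) and the standard library are available. Lean on these libraries where they do the work, as an engineer would, in place of code of your own. Each camera call takes 0.05 s, during which the arm holds its last target. There are 200 camera calls.

TASK

Load the brown stepped block from the grey channel holder into the drilling fixture: lay it flat on the slideway, lengthwise between the fixed stop and the sliding jaw. Slide the jaw up so that the block is held snugly against the stop, then swing the cam lever fully round to lock the jaw. Leave the multimeter, the green tape and the blue probe where they are.

Things in the scene. Friction and masses are not known exactly. Their poses are not given: they have to be found in the camera images.
- block: Brown stepped block, 30 (x) x 60 (y) x 24 mm high, loose, 110 g, lying along the holder's channel. Origin: centre of its underside, z up. One corner is cut away over its full height: where y is below -10 mm only x = -15..0 is there. Pinch its ends (60 mm apart) at x = -7.5 mm, its sides (30 mm) at y = +8 mm. Either end may face the jaw.
- holder: Grey plastic channel holder fixed to the bench, 106 x 60 mm, origin at the centre of its underside. The channel runs along y: 38 mm wide, 60 mm long, floor at 6 mm, open at both ends; walls 34 mm high, 4 mm higher than the block, so the block comes out by its ends only; put it down and regrasp it by its sides for the fixture.
- fixture: Drilling fixture, fixed; origin at bench level under the seat, y along the slide. Base plate 110 (x) x 200 mm (y -135..65), 10 mm thick. On it a steel slideway 24 mm wide, top at 26 mm height. Fixed stop: face at y = +30 mm, 50 mm wide, top at 58 mm. Jaw and lever are on the -y side. The open gap is too short for fingers at the block's ends; hold it by its sides.
- seat (a point): Middle of the block's place, on top of the slideway, 26 mm above the bench; same axes as the fixture. The block's origin belongs here within a few mm once it is held against the stop.
- jaw (a joint): Slide of the jaw, m: 0 = fully back (76 mm between jaw face and stop), growing towards the stop, up to 0.030. Block held snugly: about 0.016. Free, it moves with about 3 N. Jaw face 50 mm wide, 28 to 58 mm above the bench; the saddle behind it is 66 mm wide, its back 62 mm behind the face, its top at 46 mm height.
- jaw_post (a point): Centre of the top of the upright steel post on the jaw's saddle, 80 mm above the bench: 16 mm thick, 34 mm tall, for pushing or pinching to move the jaw. Lies 16 mm to +x of the slide's middle and 34 mm behind the jaw's face.
- cam_lever (a joint): Cam lever, rad: 0 = free, handle towards the fixture's -y, straight away from the block; it swings level, clockwise seen from above, to 1.57 = locked, handle towards the fixture's -x (the robot). It drags over the last part and stays where it is left. Once it is locked the jaw does not slide.
- lever_axis (a point): Point on the lever's upright axle at handle height, 58 mm above the bench, on the jaw's saddle 22.5 mm to -x of the slide's middle. The handle is a level bar from here to the knob: steel 10 mm thick, from 45 mm on a black grip 16 mm thick.
- lever_knob (a point): Centre of the black ball (22 mm) at the end of the cam lever's handle, 98 mm from its axle, 58 mm above the bench.
- multimeter: Bystander: orange and dark multimeter, 145 x 70 x 45 mm, loose. Origin at the centre of its underside.
- tape_green: Bystander: roll of green tape, 62 mm across, 21 mm high, loose. Origin at the centre of its underside.
- usb_probe: Bystander: small blue probe, 20 x 64 x 9 mm, loose. Origin at the centre of its underside.
Not all that is in view belongs to the job. Of the things that look like the block, the larger one is meant.

How it is judged:
By the outcome, as a careful person would: the job done as asked, in the order asked, and still so for the second after the job is handed in, with the robot touching nothing.
It also fails if it takes over 66 s, if anything falls off the work surface, if the arm or the gripper's body presses on something with over 40 N, if the wrist force passes 120 N, or if a joint passes its speed limit or range.

## Working session

There is one attempt and no reset: what is moved stays moved. The work goes in short steps, Python scripts to look and compute and a tool call to move; the robot and the scene stay as the last step left them, time stands still between calls to the robot, and variables do not carry over. Pictures are saved under pics/ and viewed, at most 10 in all, crops included, and the job is handed in when it is done.

Besides the shell and the picture viewer there is one more tool, called after ">>>" as name([rows], argument=value, ...), one row to a line, values as JSON. arm_command: Moves the arm, as the interface text tells. Its arguments: {"type":"object","properties":{"motion":{"type":"array","items":{"type":"array","items":{"type":"number"}}}},"required":["motion"]}

```bash
mkdir -p pics
cat > h.py <<'E'
import numpy as np, cv2
from scipy.spatial.transform import Rotation as R
from cell import robot, capture, calibration, spot_in
def cam(n):
    c=calibration(n); f=240/np.tan(np.radians(c['fovy'])/2)
    K=np.array([[f,0,c['cx']],[0,f,c['cy']],[0,0,1.]])
    return K,R.from_rotvec(c['rvec']).as_matrix(),np.array(c['tvec'])
def pix2w(C,uv,z):
    K,r,t=C; d=r.T@np.linalg.inv(K)@np.array([uv[0],uv[1],1.]); o=-r.T@t
    return o+d*(z-o[2])/d[2]
def w2pix(C,p):
    K,r,t=C; q=K@(r@np.array(p)+t); return q[:2]/q[2]
def save(n,im): cv2.imwrite('pics/'+n+'.png',im[:,:,::-1])
E
python3 - <<'E'
from h import *
np.set_printoptions(precision=4,suppress=True)
s=robot.observe(); print(s)
for c in ['scene','side']:
    im=capture(c); save(c+'0',im)
    K,r,t=cam(c); print(c,-r.T@t, r[2],K[0,0])
    for n in ['block','holder','fixture','jaw_post','lever_knob','multimeter','tape_green','usb_probe']:
        print(n,[(np.round(d['point'],3).tolist(),round(d['p'],2),w2pix((K,r,t),d['point']).round()) for d in spot_in(c,n)[:3]])
E
```

```text
{'t': 0.0, 'joint_pos': array([-1.2528,  0.5765,  0.0248,  1.4379, -0.015 ,  1.129 , -0.0565]), 'qd': array([ 0.0012, -0.0002,  0.0009,  0.0017,  0.0004,  0.0003, -0.0009]), 'effort': array([ -0.    , -76.5776,   2.2506, -28.5948,   0.0153,   0.0128,
        -0.    ]), 'position': array([0.2638, 0.6209, 0.2495]), 'tcp_rot': array([ 0.1995,  0.9799, -0.0008, -0.0001]), 'contact_force': array([-0.0501,  0.7465,  0.4183]), 'wrist_torque': array([-0.0427,  0.0002,  0.0334]), 'finger_force': 0.0, 'opening': 0.9986763153549387}
scene [-0.2053 -0.5236  1.1169] [ 0.5157  0.3537 -0.7803] 594.8793243181566
block [([0.39, 0.117, 0.021], 0.72, array([237., 245.])), ([0.538, -0.202, 0.053], 0.68, array([388., 261.])), ([0.419, 0.22, 0.036], 0.56, array([211., 214.]))]
holder [([0.407, 0.217, 0.014], 0.82, array([210., 224.])), ([0.361, -0.229, 0.018], 0.24, array([354., 332.]))]
fixture [([0.529, -0.174, 0.015], 0.66, array([374., 268.])), ([0.36, -0.234, 0.018], 0.3, array([355., 333.]))]
jaw_post [([0.537, -0.203, 0.054], 0.73, array([388., 261.]))]
lever_knob [([0.538, -0.249, 0.064], 0.88, ar
[... 189 characters left out ...]
, array([310., 306.]))]
side [0.3767 0.9743 0.5291] [ 0.1097 -0.9132 -0.3924] 526.754471948052
block [([0.393, 0.124, 0.014], 0.76, array([362., 315.])), ([0.427, 0.246, 0.029], 0.74, array([339., 344.]))]
holder [([0.405, 0.245, 0.022], 0.89, array([352., 348.]))]
fixture [([0.535, -0.123, 0.018], 0.67, array([305., 254.]))]
jaw_post [([0.549, -0.17, 0.054], 0.56, array([302., 231.]))]
lever_knob [([0.536, -0.225, 0.065], 0.64, array([310., 219.]))]
multimeter [([0.569, 0.192, 0.033], 0.83, array([261., 319.])), ([0.364, -0.216, 0.016], 0.41, array([379., 242.])), ([0.538, -0.227, 0.066], 0.38, array([309., 219.]))]
tape_green [([0.406, 0.244, 0.022], 0.2, array([351., 348.]))]
usb_probe []
```

Run:
```python
import cv2
a=cv2.imread('pics/scene0.png')
cv2.imwrite('pics/s1.png',cv2.resize(a[150:360,170:450],(800,600),interpolation=cv2.INTER_CUBIC))
a=cv2.imread('pics/side0.png')
cv2.imwrite('pics/d1.png',cv2.resize(a[195:375,210:450],(800,600),interpolation=cv2.INTER_CUBIC))
```

```text
(no output)
```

View pics/s1.png

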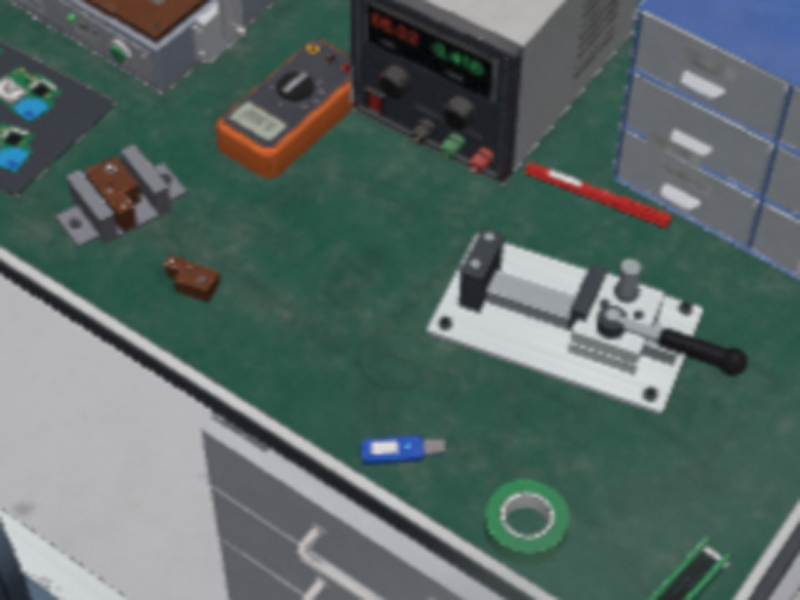

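View pics/d1.png

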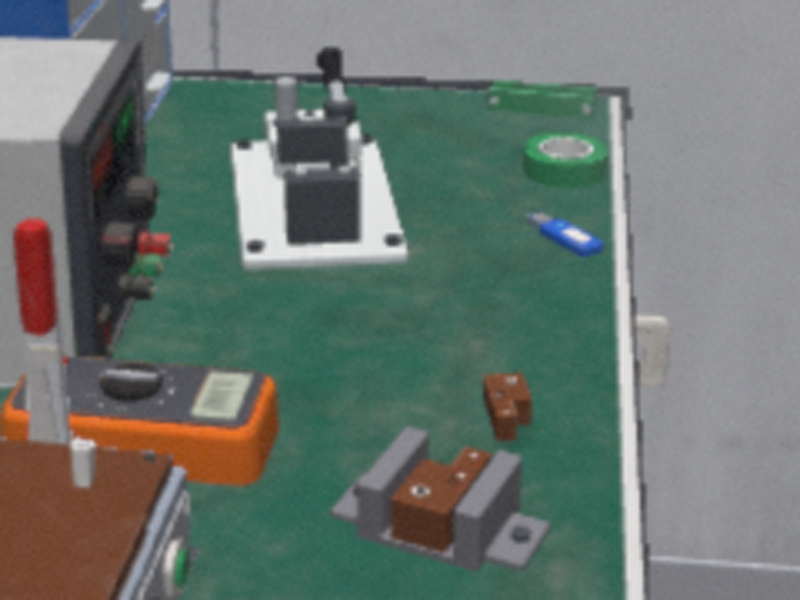

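Two brown look-alikes: the one in the grey holder (s1 crop ≈ (113,188), scene px ≈ (210,216)) and a smaller one lying free (s1 ≈ (192,278), scene px ≈ (237,247)). The one in the channel fits: it is larger and between the walls. The d1 crop shows it enlarged at (440,500), with the narrow end pointing away from the side camera (-y). The fixture has its stop on the +y side and the lever handle to -y, free.

```bash
cat >> h.py <<'E'
def pose():
    s=robot.observe(); return np.array(s['position']),R.from_quat(s['tcp_rot'])
def plan(p,yaw=None,p0=None,r0=None):
    """tool-down target: p world m, yaw = heading deg of the tool y line; prints total turn about z, total shift in tool axes before turning (cm)"""
    a,b=pose(); 
    if p0 is not None:a=p0
    y=b.as_matrix()[:,1]; h=np.degrees(np.arctan2(y[1],y[0]))
    sh=b.inv().apply(np.array(p)-a)*100
    if yaw is not None:
        d=(yaw-h+90)%180-90
        rt=b*R.from_rotvec([0,0,-np.radians(d)])
        print('heading %.1f turn z %.1f; shift before turn %s after turn %s'%(h,-d,sh.round(2),(rt.inv().apply(np.array(p)-a)*100).round(2)))
    else: print('heading %.1f shift %s'%(h,sh.round(2)))
E
python3 - <<'E'
from h import *
np.set_printoptions(precision=4,suppress=True)
K,r,t=cam('wrist'); p,q=pose()
print(q.inv().apply(-r.T@t-p), q.inv().apply(r[2]), K[0,0],K[:2,2])
C=cam('side')
f=lambda x,y:(210+.3*x,195+.3*y)
# wall tops z=.034 ; block top z=.030
for n,xy,z in [('wallL near',(372,487),.034),('wallL far',(412,432),.034),('wallR near',(470,512),.034),('wallR far',(505,455),.034)]:
    print(n,pix2w(C,f(*xy),z))
plan([.41,.23,.25],90)
E
```

```text
[ 0.0754  0.0007 -0.1246] [-0.2976  0.0001  0.9547] 382.82583987579875 [319.7806 242.6453]
wallL near [0.4553 0.2475 0.034 ]
wallL far [0.4401 0.1953 0.034 ]
wallR near [0.406  0.2629 0.034 ]
wallR far [0.3913 0.2112 0.034 ]
heading 67.0 turn z -23.0; shift before turn [-28.74 -30.3    0.03] after turn [-14.6  -39.12   0.03]
```

>>> arm_command([
  [8.5, -2, -2, 0, 0, 0, 0],
  [8.5, -2.3, -2.3, 0, 0, 0, 0],
  [8.5, -2.3, -2.3, 0, 0, 0, 0],
  [8.5, -2.3, -2.3, 0, 0, 0, 0],
  [8.5, -2.3, -2.3, 0, 0, 0, 0],
  [8.5, -2.3, -2.3, 0, 0, 0, 0],
  [8.5, -2.3, -2.3, 0, 0, 0, 0],
  [8.5, -2.3, -2.3, 0, 0, 0, 0],
  [8.5, -2.3, -2.3, 0, 0, 0, 0],
  [8.5, -2.3, -2.3, 0, 0, 0, 0],
  [8.5, -2.3, -2.3, 0.5, 0, 0, 0],
  [8.5, -2.3, -2.3, 1.5, 0, 0, 0],
  [8.5, -2.0, -2.0, 1.5, 0, 0, -3],
  [8.5, -0.6, -0.5, 1.5, 0, 0, -4],
  [8.5, 0, 0, 0, 0, 0, 0],
  [8.5, 0, 0, 0, 0, 0, 0],
])

```text
t: 2.5
position: [0.4229, 0.2307, 0.2006]
tcp_rot: [0.14, 0.99, 0.0, -0.0]
contact_force: [-0.8, 0.6, 0.6]
opening: 0.996
finger_force: 0.0
```

Run:
```python
from h import *
print(pose()[0]); np.savez('w1.npz',*cam('wrist')); im=capture('wrist'); save('w1',im)
for n in ['block','holder']: print(spot_in('wrist',n))
```

```text
[0.42293858 0.23072958 0.20060924]
[{'point': [0.4203, 0.2309, 0.0267], 'p': 0.77}, {'point': [0.3936, 0.1213, 0.0194], 'p': 0.65}]
[{'point': [0.4042, 0.2285, 0.0292], 'p': 0.7}]
```

View pics/w1.png

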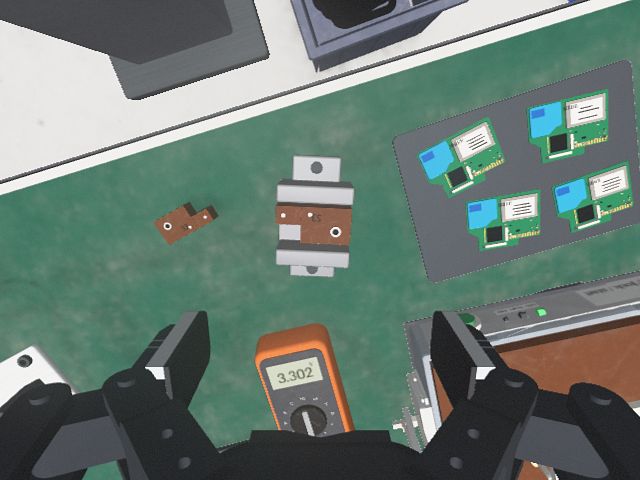

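The wrist view shows the block in the holder, spanning px (275..353, 205..245), with the cut-away corner at lower left (≈(289,232)), that is at the -y end on the +x side. The small look-alike is at (185,222).

```bash
cat > fit.py <<'E'
from h import *
from scipy.optimize import minimize
SH=np.array([[-15,-30],[0,-30],[0,-10],[15,-10],[15,30],[-15,30]])/1000
def brown(im):
    hsv=cv2.cvtColor(im,cv2.COLOR_RGB2HSV); return ((hsv[:,:,0]<16)&(hsv[:,:,1]>100)&(hsv[:,:,2]>30)).astype(np.uint8)
def fit(C,im,p0,yaw0,zb,h=.024):
    """fit silhouette of the prism (bottom zb) to the brown mask near p0; returns x,y,yaw deg,IoU"""
    m=brown(im); c=w2pix(C,[*p0,zb+h]).astype(int)
    win=np.zeros_like(m); cv2.circle(win,tuple(int(v) for v in c),75,1,-1); m=m*win
    m=cv2.morphologyEx(m,cv2.MORPH_CLOSE,np.ones((5,5),np.uint8))
    n,l,st,ce=cv2.connectedComponentsWithStats(m)
    k=1+np.argmin([np.hypot(*(ce[i]-c))-st[i,4]/50 for i in range(1,n)]); M=cv2.resize((l==k).astype(np.uint8)*255,None,fx=4,fy=4,interpolation=cv2.INTER_LINEAR)>127
    def sil(v):
        a=np.radians(v[2]*100); Rm=np.array([[np.cos(a),-np.sin(a)],[np.sin(a),np.cos(a)]])
        P=SH@Rm.T+v[:2]; I=np.zeros(M.shape,np.uint8)
        q=lambda z:np.array([(w2pix(C,[*x,z])+.5)*4-.5 for x in P])
        T,B=q(zb+h),q(zb)
        cv2.fillPoly(I,[np.round(T*16).astype(np.int32)],1,shift=4)
        if full:
            for i in range(6):
                j=(i+1)%6; cv2.fillPoly(I,[np.round(np.array([T[i],T[j],B[j],B[i]])*16).astype(np.int32)],1,shift=4)
        return I>0
    best=None
    for full in (True,False):
        f=lambda v:1-(sil(v)&M).sum()/(sil(v)|M).sum()
        v0=np.array([*p0,yaw0/100]); S=np.vstack([v0]+[v0+d for d in np.diag([.006,.006,.08])])
        r=minimize(f,v0,method='Nelder-Mead',options=dict(initial_simplex=S,xatol=1e-5,fatol=1e-5,maxiter=300))
        print('full' if full else 'top',r.x[:2].round(4),round(r.x[2]*100,2),'IoU',round(1-r.fun,3))
        if best is None or r.fun<best.fun: best=r
    return best.x*[1,1,100]
E
python3 - <<'E'
from fit import *
z=np.load('w1.npz'); C=tuple(z[k] for k in z.files)
im=cv2.imread('pics/w1.png')[:,:,::-1].copy()
v=fit(C,im,[.421,.231],-16,.006)
a=np.radians(v[2]); g=v[:2]+np.array([np.cos(a),np.sin(a)])*-.0075
print('grasp',g); plan([*g,.2],90+v[2])
E
```

```text
full [0.4248 0.2249] -17.53 IoU 0.774
top [0.4237 0.2256] -18.96 IoU 0.917
grasp [0.41658713 0.22804589]
heading 74.0 turn z 3.0; shift before turn [ 0.52 -0.5   0.1 ] after turn [ 0.49 -0.53  0.1 ]
```

Run:
```python
from fit import *
z=np.load('w1.npz'); C=tuple(z[k] for k in z.files)
im=cv2.imread('pics/w1.png')
c=im[140:290,215:415]; b=cv2.resize(c,(800,600),interpolation=cv2.INTER_CUBIC)
v=[.4237,.2256,-18.96]; a=np.radians(v[2]); Rm=np.array([[np.cos(a),-np.sin(a)],[np.sin(a),np.cos(a)]])
P=np.array([(w2pix(C,[*x,.03])-[215,140]+.5)*4 for x in SH@Rm.T+v[:2]])
cv2.polylines(b,[P.astype(np.int32)],True,(0,255,255),1)
for X in (-.019,.019):
    P=np.array([(w2pix(C,[*x,.034])-[215,140]+.5)*4 for x in np.array([[X,-.03],[X,.03]])@Rm.T+v[:2]]); cv2.polylines(b,[P.astype(np.int32)],False,(255,255,0),1)
cv2.imwrite('pics/w1c.png',b)
```

```text
(no output)
```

View pics/w1c.png

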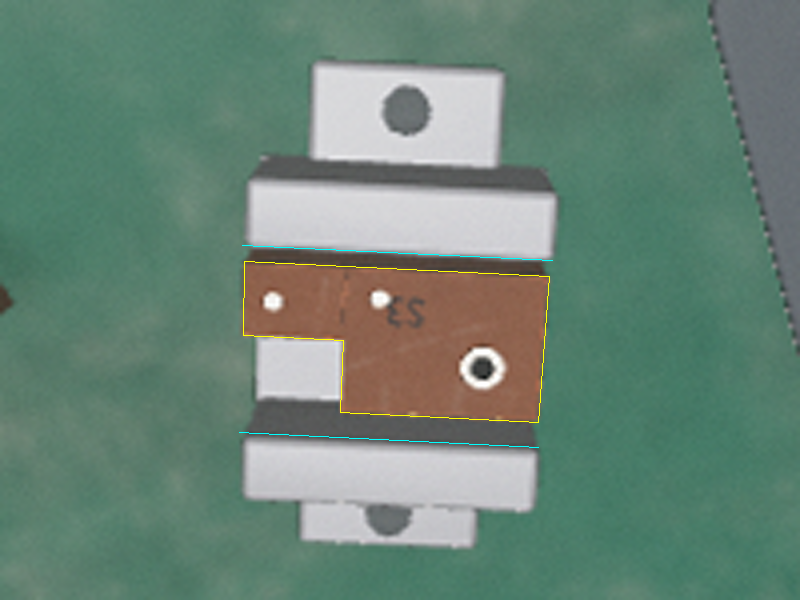

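The overlay matches the larger stepped block: yellow outline on its top face, crop corners (244,262)–(549,276)–(538,422), notch at (300,375). This is the one in the channel, so I reach for it.

>>> arm_command([
  [8.5, 0, 0, 0, 0, 0, 3],
  [8.5, 0.4, -0.5, 2, 0, 0, 0],
  [8.5, 0, 0, 3, 0, 0, 0],
  [8.5, 0, 0, 3, 0, 0, 0],
  [8.5, 0, 0, 3, 0, 0, 0],
  [8.5, 0, 0, 2.5, 0, 0, 0],
  [8.5, 0, 0, 2, 0, 0, 0],
  [8.5, 0, 0, 1.5, 0, 0, 0],
  [8.5, 0, 0, 0.5, 0, 0, 0],
  [8.5, 0, 0, 0, 0, 0, 0],
  [4.5, 0, 0, 0, 0, 0, 0],
  [4.5, 0, 0, 0, 0, 0, 0],
  [4.5, 0, 0, 0, 0, 0, 0],
  [4.5, 0, 0, 0, 0, 0, 0],
  [4.5, 0, 0, 0, 0, 0, 0],
  [4.5, 0, 0, 0, 0, 0, 0],
])

```text
t: 4.25
position: [0.418, 0.2273, 0.0265]
tcp_rot: [0.165, 0.986, 0.001, 0.001]
contact_force: [-0.8, -0.5, 8.9]
opening: 0.684
finger_force: 63.4
```

>>> arm_command([
  [4.5, 0, 0, -1, 0, 0, 0],
  [4.5, 0, 0, -2, 0, 0, 0],
  [4.5, 0, 0, -2.5, 0, 0, 0],
  [4.5, 0, 0, -2.5, 0, 0, 0],
  [4.5, -0.6, -0.8, -1, 0, 0, 0],
  [4.5, -1.3, -1.8, 0, 0, 0, 0],
  [4.5, -1.8, -2.4, 0, 0, 0, 0],
  [4.5, -1.8, -2.4, 0, 0, 0, 0],
  [4.5, -1.8, -2.4, 0, 0, 0, 0],
  [4.5, -1.8, -2.4, 0, 0, 0, 0],
  [4.5, -1.5, -2.0, 0, 0, 0, 0],
  [4.5, -1.0, -1.5, 0, 0, 0, 0],
  [4.5, -0.6, -0.9, 2, 0, 0, 0],
  [4.5, 0, 0, 2, 0, 0, 0],
  [4.5, 0, 0, 2, 0, 0, 0],
  [4.5, 0, 0, 1, 0, 0, 0],
  [4.5, 0, 0, 0, 0, 0, 0],
])

```text
t: 5.95
position: [0.4779, 0.0295, 0.0443]
tcp_rot: [0.165, 0.986, -0.0, -0.001]
contact_force: [0.1, -0.1, -0.7]
opening: 0.689
finger_force: 65.1
```

Run:
```python
from h import *
im=capture('scene'); save('s2',im); b=cv2.resize(im[170:350,190:430],(800,600),interpolation=cv2.INTER_CUBIC); save('s2c',b)
print(pose()[0])
```

```text
[0.47841757 0.02973005 0.04511351]
```

View pics/s2c.png

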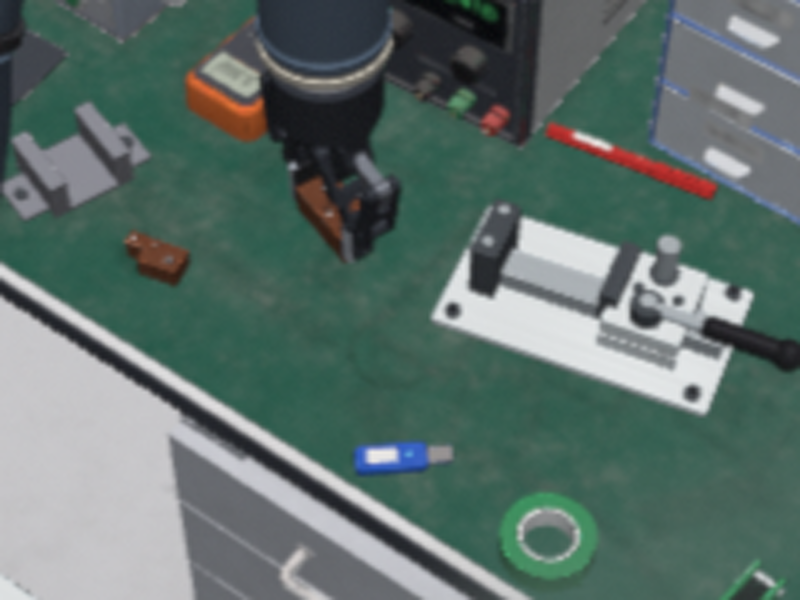

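The block is out and held level between the fingers at crop (325,215); the holder is empty at (75,165).

>>> arm_command([
  [4.5, 0, 0, 1, 0, 0, 0],
  [4.5, 0, 0, 0.6, 0, 0, 0],
  [4.5, 0, 0, 0.3, 0, 0, 0],
  [4.5, 0, 0, 0.2, 0, 0, 0],
  [4.5, 0, 0, 0.1, 0, 0, 0],
  [4.5, 0, 0, 0.1, 0, 0, 0],
  [4.5, 0, 0, 0, 0, 0, 0],
])

```text
t: 6.7
position: [0.4789, 0.0301, 0.0223]
tcp_rot: [0.165, 0.986, 0.0, 0.0]
contact_force: [-0.2, -0.7, -1.1]
opening: 0.685
finger_force: 65.1
```

>>> arm_command([
  [4.5, 0, 0, 0.1, 0, 0, 0],
  [4.5, 0, 0, 0.1, 0, 0, 0],
  [4.5, 0, 0, 0, 0, 0, 0],
])

```text
t: 7.0
position: [0.4789, 0.0302, 0.0206]
tcp_rot: [0.165, 0.986, 0.0, 0.0]
contact_force: [-1.8, 0.0, 3.7]
opening: 0.691
finger_force: 65.7
```

>>> arm_command([
  [8.5, 0, 0, 0, 0, 0, 0],
  [8.5, 0, 0, 0, 0, 0, 0],
  [8.5, 0, 0, 0, 0, 0, 0],
  [8.5, 0, 0, -1, 0, 0, 0],
  [8.5, 0, 0, -2, 0, 0, 0],
  [8.5, 0, 0, -3, 0, 0, 0],
  [8.5, -0.5, -1.5, -4, 0, 0, 0],
  [8.5, -1, -2.0, -4, 0, 0, 0],
  [8.5, -1, -2.0, -4, 0, 0, 0],
  [8.5, -0.5, -2.0, -3, 0, 0, 0],
  [8.5, 0, 0, -2, 0, 0, 0],
  [8.5, 0, 0, 0, 0, 0, 0],
  [8.5, 0, 0, 0, 0, 0, 0],
])

```text
t: 8.3
position: [0.4825, -0.0504, 0.2507]
tcp_rot: [0.165, 0.986, 0.0, 0.0]
contact_force: [-0.4, 1.1, -1.3]
opening: 0.999
finger_force: 0.0
```

Run:
```python
from fit import *
print(pose()[0]); C=cam('wrist'); np.savez('w2.npz',*C); im=capture('wrist'); save('w2',im)
v=fit(C,im,[.486,.0275],-19,0); print(v)
for n in ['fixture','jaw_post','lever_knob','lever_axis','block']:
    print(n,[(np.round(d['point'],3).tolist(),round(d['p'],2)) for d in spot_in('wrist',n)[:2]])
```

```text
[ 0.48246112 -0.05041117  0.25072923]
full [0.4859 0.0293] -18.97 IoU 0.815
top [0.4846 0.0286] -18.93 IoU 0.938
[  0.48460866   0.02863657 -18.92755504]
fixture [([0.524, -0.143, 0.012], 0.93)]
jaw_post [([0.538, -0.182, 0.058], 0.88)]
lever_knob []
lever_axis [([0.57, 0.16, 0.035], 0.68), ([0.54, -0.253, 0.06], 0.56)]
block [([0.395, 0.115, 0.019], 0.83), ([0.485, 0.036, 0.024], 0.7)]
```

View pics/w2.png

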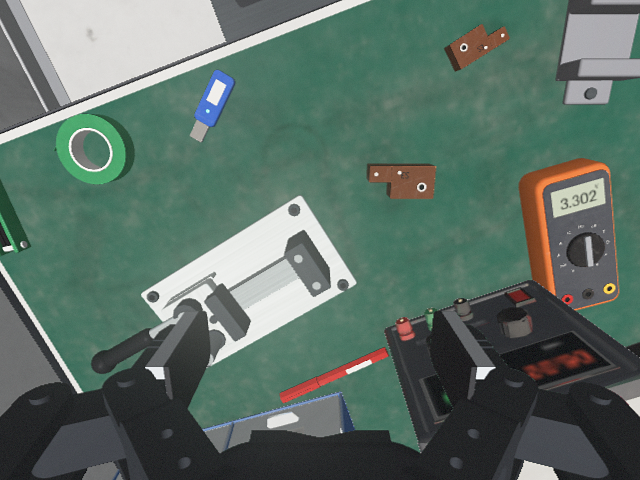

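The bench-lying block is at px (403,181), narrow end left (-y). The fixture's plate corners are at (303,196), (356,284) and (140,295); stop at (308,262), jaw at (228,310), with the handle to lower left (105,362).

```bash
cat > fx.py <<'E'
from fit import *
def fixfit(C,uv,ids,z=.010):
    """plate corners px -> seat x,y,yaw. ids: local corner coords mm"""
    W=np.array([pix2w(C,u,z)[:2] for u in uv]); L=np.array(ids)/1000
    lc,wc=L.mean(0),W.mean(0); H=(L-lc).T@(W-wc); a=np.arctan2(H[0,1]-H[1,0],H[0,0]+H[1,1])
    Rm=np.array([[np.cos(a),-np.sin(a)],[np.sin(a),np.cos(a)]]); s=wc-Rm@lc
    print('seat',s.round(4),'yaw',np.degrees(a).round(2),'res mm',((L@Rm.T+s-W)*1000).round(1).tolist())
    return s,np.degrees(a)
E
python3 - <<'E'
from fx import *
z=np.load('w2.npz'); C=tuple(z[k] for k in z.files)
fixfit(C,[(303,196),(356,284),(140,295)],[(-55,65),(55,65),(-55,-135)])
a=np.radians(-18.93); g=np.array([.4846,.0286])+.008*np.array([-np.sin(a),np.cos(a)])
print(g); plan([*g,.02],-18.93)
C=cam('scene')
E
```

```text
seat [ 0.5362 -0.115 ] yaw 12.53 res mm [[-1.2, -1.3], [1.8, 1.7], [-0.6, -0.4]]
[0.4871953  0.03616733]
heading 71.0 turn z 89.9; shift before turn [ 2.32  8.34 22.95] after turn [ 8.35 -2.31 22.95]
```

Run:
```python
from h import *
print(robot.observe()['joint_pos'].round(2))
```

```text
[-0.02  0.3   0.03  1.92 -0.01  0.92  1.26]
```

>>> arm_command([
  [8.5, 0, 0, 0, 0, 0, 6],
  [8.5, 0, 0, 0, 0, 0, 8.4],
  [8.5, 0, 0, 0, 0, 0, 8.4],
  [8.5, 0, 0, 0, 0, 0, 8.4],
  [8.5, 0, 0, 0, 0, 0, 8.4],
  [8.5, 0, 0, 0, 0, 0, 8.4],
  [8.5, 0, 0, 0, 0, 0, 8.4],
  [8.5, 0, 0, 0, 0, 0, 8.4],
  [8.5, 0, 0, 0, 0, 0, 8.4],
  [8.5, 0, 0, 0, 0, 0, 8.4],
  [8.5, 0, 0, 0, 0, 0, 8.4],
  [8.5, 2, -0.6, 2, 0, 0, 0],
  [8.5, 3, -0.8, 3, 0, 0, 0],
  [8.5, 2.3, -0.6, 4, 0, 0, 0],
  [8.5, 1.05, -0.3, 4, 0, 0, 0],
  [8.5, 0, 0, 3, 0, 0, 0],
  [8.5, 0, 0, 0, 0, 0, 0],
  [8.5, 0, 0, 0, 0, 0, 0],
])

```text
t: 10.4
position: [0.488, 0.0355, 0.0904]
tcp_rot: [0.814, 0.58, -0.001, -0.0]
contact_force: [-0.2, 0.1, 0.8]
opening: 0.996
finger_force: 0.0
```

Run:
```python
from fit import *
print(pose()[0]); C=cam('wrist'); np.savez('w3.npz',*C); im=capture('wrist'); save('w3',im)
v=fit(C,im,[.4846,.0286],-19,0); a=np.radians(v[2]); g=v[:2]+.008*np.array([-np.sin(a),np.cos(a)])
print(g); plan([*g,.022],v[2])
a=np.radians(-18.93); g=np.array([.4846,.0286])+.008*np.array([-np.sin(a),np.cos(a)])
plan([*g,.022],-18.93)
```

```text
[0.48801531 0.03546062 0.09038962]
full [0.4836 0.0258] -19.54 IoU 0.82
top [0.4847 0.0288] -19.18 IoU 0.921
[0.48732796 0.03634266]
heading -19.1 turn z 0.1; shift before turn [ 0.04 -0.17  6.92] after turn [ 0.04 -0.17  6.92]
heading -19.1 turn z -0.1; shift before turn [ 0.02 -0.17  6.92] after turn [ 0.02 -0.17  6.92]
```

Aligned to within a fraction of a millimetre; descend and grip by the sides.

>>> arm_command([
  [8.5, 0, -0.1, 2, 0, 0, 0],
  [8.5, 0, 0, 2, 0, 0, 0],
  [8.5, 0, 0, 1.5, 0, 0, 0],
  [8.5, 0, 0, 1, 0, 0, 0],
  [8.5, 0, 0, 0.3, 0, 0, 0],
  [8.5, 0, 0, 0, 0, 0, 0],
  [1.5, 0, 0, 0, 0, 0, 0],
  [1.5, 0, 0, 0, 0, 0, 0],
  [1.5, 0, 0, 0, 0, 0, 0],
  [1.5, 0, 0, 0, 0, 0, 0],
  [1.5, 0, 0, 0, 0, 0, 0],
  [1.5, 0, 0, 0, 0, 0, 0],
  [1.5, 0, 0, 0, 0, 0, 0],
])

```text
t: 11.75
position: [0.4874, 0.0362, 0.0228]
tcp_rot: [0.814, 0.58, 0.0, 0.0]
contact_force: [-1.0, -0.1, 8.0]
opening: 0.336
finger_force: 59.5
```

Run:
```python
from h import *
s=robot.observe(); print(s['position'],s['opening'],s['finger_force'],s['contact_force'])
```

```text
[0.48738527 0.03623315 0.02281929] 0.33605300876691413 59.48372840881348 [-1.02638197 -0.10666983  8.0206192 ]
```

```bash
cat >> fx.py <<'E'
from scipy.optimize import least_squares
from scipy.ndimage import map_coordinates, gaussian_filter
L8=np.array([[x,y,z] for x in (-.055,.055) for y in (-.135,.065) for z in (0,.010)])
def hull(C,v):
    c,s=np.cos(v[2]),np.sin(v[2])
    P=np.array([w2pix(C,[v[0]+c*p[0]-s*p[1],v[1]+s*p[0]+c*p[1],p[2]]) for p in L8])
    return cv2.convexHull(P.astype(np.float32))[:,0].astype(float)
def edgefit(C,im,v,w=10,it=4):
    S=gaussian_filter(cv2.cvtColor(im,cv2.COLOR_RGB2HSV)[:,:,1].astype(float),.7)
    for k in range(it):
        H=hull(C,v); pts=[]; ww=w if k<2 else 5
        ctr=H.mean(0)
        for i in range(len(H)):
            a,b=H[i],H[(i+1)%len(H)]
            if np.hypot(*(b-a))<30: continue
            n=np.array([-(b-a)[1],(b-a)[0]]); n/=np.hypot(*n); n*=np.sign(n@(a-ctr))
            for t in np.linspace(.06,.94,60):
                o=a+t*(b-a); d=np.arange(-ww,ww+.01,.25); q=o+d[:,None]*n
                if q.min()<2 or q[:,0].max()>637 or q[:,1].max()>477: continue
                s=map_coordinates(S,[q[:,1],q[:,0]],order=1); g=np.gradient(s); j=g.argmax()
                if s[-1]>90 and s[:8].mean()<60 and g[j]>4: pts.append([i,*q[j]])
        pts=np.array(pts)
        def f(u):
            H=hull(C,u); return [min(abs(np.cross(H[(i+1)%len(H)]-H[i],p-H[i]))/np.hypot(*(H[(i+1)%len(H)]-H[i])) for i in range(len(H))) for p in pts[:,1:]]
        r=least_squares(f,v,loss='soft_l1',f_scale=.7,x_scale=[.01,.01,.05],diff_step=1e-4); v=r.x
    print('pts',len(pts),'med res',np.median(f(v)).round(2),'seat',v[:2].round(4),'yaw',np.degrees(v[2]).round(2))
    return v
E
python3 -W ignore - <<'E'
from fx import *
z=np.load('w2.npz'); C=tuple(z[k] for k in z.files)
im=cv2.imread('pics/w2.png')[:,:,::-1].copy()
v=edgefit(C,im,np.array([.5362,-.115,np.radians(12.5)]))
b=cv2.resize(im[180:380,60:380],(800,500),interpolation=cv2.INTER_CUBIC)
def dr(pts,col,cl=True):
    c,s=np.cos(v[2]),np.sin(v[2]); P=np.array([(w2pix(C,[v[0]+c*x/1e3-s*y/1e3,v[1]+s*x/1e3+c*y/1e3,z/1e3])-[60,180]+.5)*2.5 for x,y,z in pts])
    cv2.polylines(b,[P.astype(np.int32)],cl,col,1)
dr([(-55,-135,10),(55,-135,10),(55,65,10),(-55,65,10)],(255,255,0))
dr([(-12,-46,26),(12,-46,26),(12,30,26),(-12,30,26)],(255,0,0))
dr([(-25,30,58),(25,30,58)],(0,255,255)); dr([(-25,-46,58),(25,-46,58)],(0,255,255))
dr([(-25,30,26),(25,30,26)],(255,0,255))
save('w2o',b)
for cam_n,f in (('scene','scene0'),('side','side0')):
    edgefit(cam(cam_n),cv2.imread('pics/%s.png'%f)[:,:,::-1].copy(),v.copy(),6)
E
```

```text
Traceback (most recent call last):
  File "fx.py", line 33, in edgefit
    r=least_squares(f,v,loss='soft_l1',f_scale=.7,x_scale=[.01,.01,.05],diff_step=1e-4); v=r.x
  File "fx.py", line 32, in f
    H=hull(C,u); return [min(abs(np.cross(H[(i+1)%len(H)]-H[i],p-H[i]))/np.hypot(*(H[(i+1)%len(H)]-H[i])) for i in range(len(H))) for p in pts[:,1:]]
                                                                                                                                           ~~~^^^^^^
IndexError: too many indices for array: array is 1-dimensional, but 2 were indexed
```

```bash
python3 -W ignore - <<'E'
from fx import *
z=np.load('w2.npz'); C=tuple(z[k] for k in z.files); print(z.files,C[0],C[2])
im=cv2.imread('pics/w2.png')[:,:,::-1].copy()
print(hull(C,[.5362,-.115,np.radians(12.5)]).round(0).tolist())
S=cv2.cvtColor(im,cv2.COLOR_RGB2HSV)[:,:,1]; print(S[215,255:285],im[215,255],im[215,285])
E
```

```text
['arr_0', 'arr_1', 'arr_2'] [[382.82583988   0.         319.78057537]
 [  0.         382.82583988 242.64530829]
 [  0.           0.           1.        ]] [-0.11013046 -0.49101511  0.23967286]
[[358.0, 285.0], [203.0, 371.0], [139.0, 295.0], [144.0, 291.0], [302.0, 193.0], [357.0, 281.0]]
[61 63 65 64 69 71 65 71 69 62 49 16  6  3  3  4  4  3  3  3  3  4  4  4
  3  3  3  3  3  2] [ 96 126 110] [235 237 233]
```

Only the saturation threshold was too high; loosen it.

```bash
sed -i 's/s\[-1\]>90 and s\[:8\].mean()<60 and g\[j\]>4/s[-1]>45 and s[:8].mean()<25 and g[j]>2/; s/abs(np.cross(H\[(i+1)%len(H)\]-H\[i\],p-H\[i\]))/abs(cr(H[(i+1)%len(H)]-H[i],p-H[i]))/' fx.py; echo 'cr=lambda a,b:a[0]*b[1]-a[1]*b[0]' >> fx.py
cat > ov.py <<'E'
from fx import *
def overlay(C,im,v,x0,y0,w,h,k,name,jaw=0):
    b=cv2.resize(im[y0:y0+h,x0:x0+w],(int(w*k),int(h*k)),interpolation=cv2.INTER_CUBIC)
    def dr(pts,col):
        c,s=np.cos(v[2]),np.sin(v[2]); P=np.array([(w2pix(C,[v[0]+c*x/1e3-s*y/1e3,v[1]+s*x/1e3+c*y/1e3,z/1e3])-[x0,y0]+.5)*k for x,y,z in pts])
        cv2.polylines(b,[P.astype(np.int32)],True,col,1)
    dr([(-55,-135,10),(55,-135,10),(55,65,10),(-55,65,10)],(255,255,0))
    dr([(-12,-46+jaw,26),(12,-46+jaw,26),(12,30,26),(-12,30,26)],(255,0,0))
    dr([(-25,30,58),(25,30,58)],(0,255,255)); dr([(-25,-46+jaw,58),(25,-46+jaw,58)],(0,255,255))
    save(name,b)
E
python3 -W ignore - <<'E'
from ov import *
z=np.load('w2.npz'); C=tuple(z[k] for k in z.files)
im=cv2.imread('pics/w2.png')[:,:,::-1].copy()
v=edgefit(C,im,np.array([.5362,-.115,np.radians(12.5)]))
overlay(C,im,v,60,180,320,200,2.5,'w2o')
for n,f in (('scene','scene0'),('side','side0')):
    edgefit(cam(n),cv2.imread('pics/%s.png'%f)[:,:,::-1].copy(),v.copy(),6)
E
```

```text
pts 195 med res 0.49 seat [ 0.5351 -0.1157] yaw 12.7
pts 198 med res 0.25 seat [ 0.5344 -0.1151] yaw 12.84
pts 198 med res 0.25 seat [ 0.5346 -0.1176] yaw 12.56
```

View pics/w2o.png

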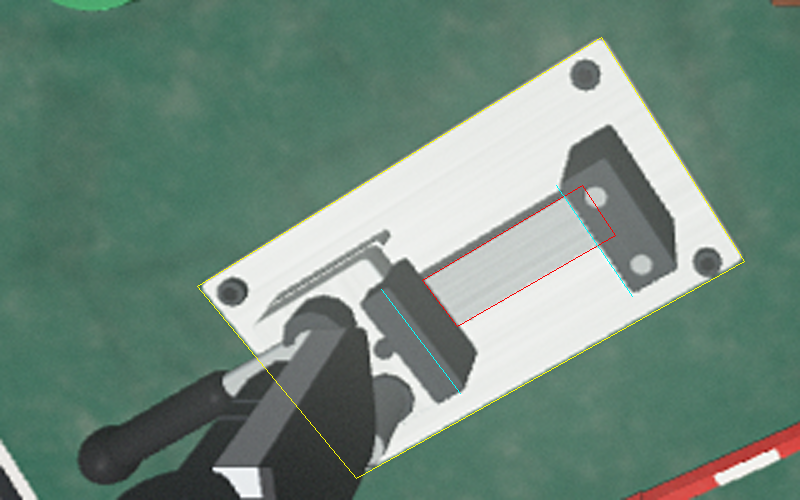

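The overlay agrees with the slideway (red, (425,280)–(585,185)) and the stop edge (cyan, (558,187)–(632,296)). I take seat (0.5347, -0.116), yaw 12.7°.

>>> arm_command([
  [1.5, 0, 0, -1, 0, 0, 0],
  [1.5, 0, 0, -2, 0, 0, 0],
  [1.5, 0, 0, -3, 0, 0, -5.8],
  [1.5, 0, 0, -3, 0, 0, -7],
  [1.5, 0, 0, -1.7, 0, 0, -7],
  [1.5, 0, 0, 0, 0, 0, -7],
  [1.5, 0, 0, 0, 0, 0, -5],
  [1.5, -1.5, 0.1, 0, 0, 0, 0],
  [1.5, -3, 0.2, 0, 0, 0, 0],
  [1.5, -3, 0.3, 0, 0, 0, 0],
  [1.5, -3, 0.3, 0, 0, 0, 0],
  [1.5, -3, 0.3, 0, 0, 0, 0],
  [1.5, -1.5, 0.1, 0, 0, 0, 0],
  [1.5, -0.5, 0, 0, 0, 0, 0],
  [1.5, 0, 0, 0, 0, 0, 0],
  [1.5, 0, 0, 0, 0, 0, 0],
])

```text
t: 13.35
position: [0.5338, -0.1105, 0.1293]
tcp_rot: [0.623, 0.782, 0.0, -0.001]
contact_force: [-0.5, 0.2, -1.5]
opening: 0.336
finger_force: 59.4
```

```bash
python3 -W ignore - <<'E'
from fx import *
s=robot.observe(); print(s['position'],s['opening'],s['finger_force'],s['joint_pos'].round(2))
plan([.5338,-.1121,.049],12.7)
C=cam('wrist'); np.savez('w4.npz',*C); im=capture('wrist'); save('w4',im)
p,q=pose(); y=q.as_matrix()[:,1]; h=np.degrees(np.arctan2(y[1],y[0]))
x=q.as_matrix()[:,0]; o=p-.008*x
fit(C,im,o[:2],h,p[2]-.0228); print('expected',o[:2],h)
edgefit(C,im,np.array([.5347,-.116,np.radians(12.7)]),6)
E
```

```text
[ 0.53380343 -0.11045953  0.12928676] 0.3363941345239474 59.44602727890015 [ 0.04  0.53  0.12  1.93 -0.1   0.68  0.44]
heading 12.9 turn z 0.2; shift before turn [-0.17 -0.03  8.03] after turn [-0.17 -0.03  8.03]
full [ 0.5387 -0.1273] 13.06 IoU 0.757
top [ 0.5367 -0.1187] 12.95 IoU 0.886
expected [ 0.53566095 -0.1181666 ] 12.888961307728648
pts 147 med res 0.23 seat [ 0.5351 -0.1156] yaw 12.91
```

>>> arm_command([
  [1.5, -0.2, 0, 1.5, 0, 0, 0],
  [1.5, 0, 0, 2, 0, 0, 0],
  [1.5, 0, 0, 2, 0, 0, 0],
  [1.5, 0, 0, 1.2, 0, 0, 0],
  [1.5, 0, 0, 0.6, 0, 0, 0],
  [1.5, 0, 0, 0.3, 0, 0, 0],
  [1.5, 0, 0, 0.2, 0, 0, 0],
  [1.5, 0, 0, 0.1, 0, 0, 0],
  [1.5, 0, 0, 0, 0, 0, 0],
])

```text
t: 14.3
position: [0.5349, -0.1141, 0.0507]
tcp_rot: [0.624, 0.781, 0.0, 0.0]
contact_force: [0.1, 1.2, 0.0]
opening: 0.34
finger_force: 59.4
```

>>> arm_command([
  [1.5, 0, 0, 0.1, 0, 0, 0],
  [1.5, 0, 0, 0.1, 0, 0, 0],
  [1.5, 0, 0, 0, 0, 0, 0],
])

```text
t: 14.6
position: [0.5349, -0.1141, 0.0489]
tcp_rot: [0.624, 0.781, 0.0, 0.0]
contact_force: [-0.9, 1.1, 6.4]
opening: 0.339
finger_force: 60.2
```

Seated on the slideway with light contact. Release, lift and go behind the post.

>>> arm_command([
  [6, 0, 0, 0, 0, 0, 0],
  [6, 0, 0, 0, 0, 0, 0],
  [6, 0, 0, 0, 0, 0, 0],
  [6, 0, 0, -1, 0, 0, 0],
  [6, 0, 0, -2, 0, 0, 0],
  [6, 0, 0, -3, 0, 0, 0],
  [6, 0, 0, -3, 0, 0, 0],
  [0, -1.4, 0.1, -2, 0, 0, 0],
  [0, -2.5, 0.3, 0, 0, 0, 0],
  [0, -2.5, 0.4, 0, 0, 0, 0],
  [0, -2.5, 0.4, 0, 0, 0, 0],
  [0, -1.5, 0.3, 0, 0, 0, 0],
  [0, -1, 0.1, 0, 0, 0, 0],
  [0, 0, 0, 0, 0, 0, 0],
  [0, 0, 0, 0, 0, 0, 0],
])

```text
t: 16.1
position: [0.5752, -0.2206, 0.1582]
tcp_rot: [0.624, 0.782, 0.0, -0.0]
contact_force: [-0.1, -0.1, -0.6]
opening: 0.002
finger_force: 0.0
```

```bash
cat >> fx.py <<'E'
FX=np.array([.535,-.1157]); FA=np.radians(12.8); FR=np.array([[np.cos(FA),-np.sin(FA)],[np.sin(FA),np.cos(FA)]])
tofix=lambda p:((np.array(p)[:2]-FX)@FR*1000).round(1)
E
python3 -W ignore - <<'E'
from fx import *
s=robot.observe(); print(s['position'],s['opening'],'fix',tofix(s['position']))
z=np.load('w2.npz'); C=tuple(z[k] for k in z.files)
print('knob',tofix(pix2w(C,(60+105/2.5,180+455/2.5),.058)),'boss',tofix(pix2w(C,(60+325/2.5,180+318/2.5),.06)))
C=cam('wrist'); np.savez('w5.npz',*C); im=capture('wrist'); save('w5',im)
v=fit(C,im,FX+FR@[0,-.0064],12.8,.026); print('block fix',tofix(v),v[2])
sc=capture('scene'); save('s5',sc)
for n in ['jaw_post','lever_knob']: print(n,[(tofix(d['point']),d['p']) for d in spot_in('scene',n)])
a=cv2.resize(im,(533,400)); b=cv2.resize(sc[200:340,300:460],(457,400),interpolation=cv2.INTER_CUBIC)
save('c5',cv2.resize(np.hstack([a,b]),(800,323)))
E
```

```text
[ 0.57519479 -0.22061954  0.15818276] 0.0021844088967571625 fix [  16.  -111.2]
knob [ -24.3 -177.9] boss [-26.6 -69.1]
full [ 0.5346 -0.1086] 11.29 IoU 0.574
top [ 0.5353 -0.1117] 11.65 IoU 0.573
block fix [1.2 7. ] 11.285076609755663
jaw_post [(array([-17.6, -82.4]), 0.72)]
lever_knob [(array([ -27.1, -128.1]), 0.72)]
```

View pics/c5.png

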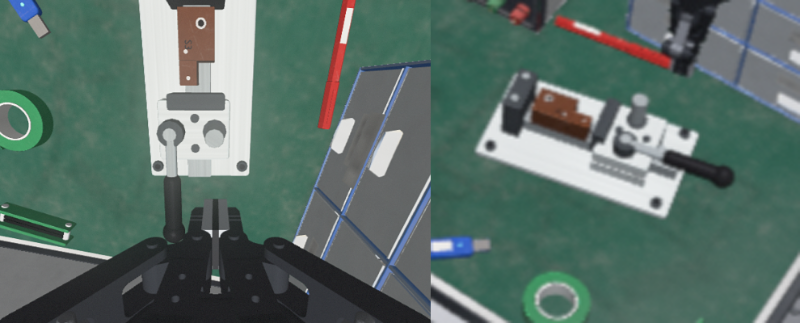

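The block lies flat on the slideway, narrow end towards the jaw (left panel, (195,50)). The post is at (213,133), lever boss (170,130), knob (172,230), straight ahead of the shut fingers.

```bash
python3 -W ignore - <<'E'
from fx import *
z=np.load('w5.npz'); C=tuple(z[k] for k in z.files)
for n,u,v,h in (('post',213,133,.08),('boss',170,130,.065),('knob',172,232,.058),('grip end',172,178,.058)): print(n,tofix(pix2w(C,(u/.6729,v/.6729),h)))
E
```

```text
post [ 15.1 -72.9]
boss [-21.6 -73.1]
knob [ -26.1 -176.7]
grip end [ -23.3 -119.3]
```

>>> arm_command([
  [0, 0, 0, 2, 0, 0, 0],
  [0, 0, 0, 3, 0, 0, 0],
  [0, 0, 0, 2, 0, 0, 0],
  [0, 0, 0, 1, 0, 0, 0],
  [0, 0, 0, 0.5, 0, 0, 0],
  [0, 0.4, 0, 0, 0, 0, 0],
  [0, 0.3, 0, 0, 0, 0, 0],
  [0, 0.3, 0, 0, 0, 0, 0],
  [0, 0, 0, 0, 0, 0, 0],
])

```text
t: 17.2
position: [0.5736, -0.2112, 0.0741]
tcp_rot: [0.624, 0.782, 0.0, 0.0]
contact_force: [0.0, 0.6, 0.5]
opening: 0.003
finger_force: 0.0
```

>>> arm_command([
  [0, 0.3, 0, 0, 0, 0, 0],
  [0, 0.2, 0, 0, 0, 0, 0],
  [0, 0.2, 0, 0, 0, 0, 0],
  [0, 0.2, 0, 0, 0, 0, 0],
  [0, 0.2, 0, 0, 0, 0, 0],
  [0, 0, 0, 0, 0, 0, 0],
])

```text
t: 17.8
position: [0.5709, -0.2011, 0.0734]
tcp_rot: [0.624, 0.781, 0.0, 0.0]
contact_force: [1.0, -1.7, 1.4]
opening: 0.003
finger_force: 0.7
```

>>> arm_command([
  [0, 0.2, 0, 0, 0, 0, 0],
  [0, 0.2, 0, 0, 0, 0, 0],
  [0, 0.2, 0, 0, 0, 0, 0],
  [0, 0, 0, 0, 0, 0, 0],
])

```text
t: 18.2
position: [0.5695, -0.1949, 0.0734]
tcp_rot: [0.624, 0.781, 0.0, -0.0]
contact_force: [0.3, -2.2, 0.7]
opening: 0.002
finger_force: 0.9
```

>>> arm_command([
  [0, 0.2, 0, 0, 0, 0, 0],
  [0, 0.2, 0, 0, 0, 0, 0],
  [0, 0, 0, 0, 0, 0, 0],
])

```text
t: 18.5
position: [0.569, -0.1929, 0.0734]
tcp_rot: [0.624, 0.781, -0.0, 0.001]
contact_force: [1.5, -7.4, -1.1]
opening: 0.001
finger_force: 4.0
```

```bash
python3 -W ignore - <<'E'
from fx import *
s=robot.observe(); print(tofix(s['position']),s['contact_force'])
C=cam('wrist'); im=capture('wrist'); save('w6',im)
v=fit(C,im,FX+FR@[0,-.0],12.8,.026); print('block fix',tofix(v),v[2])
E
```

```text
[ 16.  -82.8] [ 1.53896259 -7.39417359 -1.06692098]
full [ 0.5374 -0.121 ] 13.45 IoU 0.662
top [ 0.5374 -0.1209] 12.66 IoU 0.679
block fix [ 1.2 -5.6] 12.65798567794533
```

>>> arm_command([
  [0, 0.2, 0, 0, 0, 0, 0],
  [0, 0, 0, 0, 0, 0, 0],
  [0, 0, 0, 0, 0, 0, 0],
])

```text
t: 18.85
position: [0.5689, -0.1928, 0.0735]
tcp_rot: [0.625, 0.781, -0.001, 0.002]
contact_force: [3.6, -13.7, -3.7]
opening: 0.001
finger_force: 6.7
```

Snug: the jaw stopped (post at -64, i.e. jaw ≈ 0.016) with force rising to 14 N. Back off, rise and come down on the +x side of the handle.

>>> arm_command([
  [0, -0.5, 0, 0, 0, 0, 0],
  [0, -0.7, 0, 0, 0, 0, 0],
  [0, 0, 0, -2, 0, 0, 0],
  [0, 0, 0, -2, 0, 0, 0],
  [0, -1.5, -0.3, 0, 0, 0, 0],
  [0, -1.5, -0.3, 0, 0, 0, 0],
  [0, -1.2, -0.3, 0, 0, 0, 0],
  [0, 0, 0, 0, 0, 0, 0],
  [0, 0, 0, 0, 0, 0, 0],
])

```text
t: 19.75
position: [0.5707, -0.2444, 0.1124]
tcp_rot: [0.624, 0.781, -0.0, -0.001]
contact_force: [-0.2, 0.9, -0.4]
opening: 0.001
finger_force: 0.0
```

```bash
python3 -W ignore - <<'E'
from fx import *
s=robot.observe(); print(s['position'],'fix',tofix(s['position']),s['contact_force'])
C=cam('wrist'); np.savez('w7.npz',*C); im=capture('wrist'); save('w7',im); 
v=fit(C,im,FX,12.8,.026); print('block fix',tofix(v),v[2])
edgefit(C,im,np.array([*FX,FA]),6)
save('w7s',cv2.resize(im,(640,480)))
E
```

```text
[ 0.5707288  -0.24437909  0.11244211] fix [   6.3 -133.4] [-0.20306327  0.92157116 -0.41387932]
full [ 0.5338 -0.1098] 15.42 IoU 0.875
top [ 0.5366 -0.1141] 9.86 IoU 0.893
block fix [1.9 1.2] 9.859408168181268
pts 123 med res 0.54 seat [ 0.535  -0.1152] yaw 12.78
```

View pics/w7s.png

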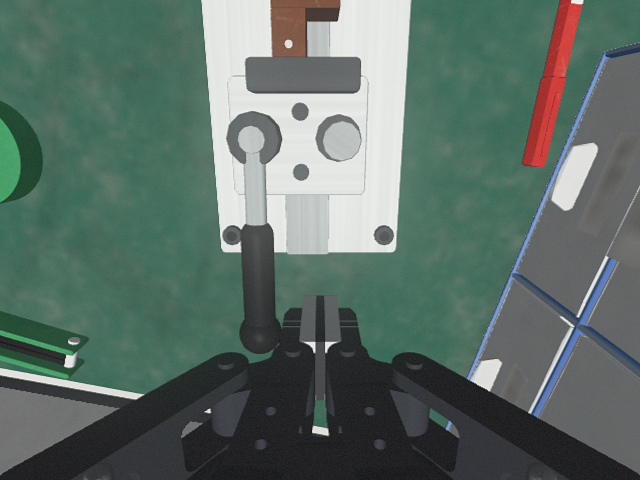

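The view shows the jaw's edge (y≈57 px) tight on the block's narrow end (290,35). The handle runs (250,140)→(260,335), with the shut fingers to its right at (320,330), clear of it.

>>> arm_command([
  [0, 0, 0, 2, 0, 0, 0],
  [0, 0, 0, 2, 0, 0, 0],
  [0, 0, 0, 1, 0, 0, 0],
  [0, 0, -0.2, 0, 0, 0, 0],
  [0, 0, -0.2, 0, 0, 0, 0],
  [0, 0, -0.2, 0, 0, 0, 0],
  [0, 0, 0, 0, 0, 0, 0],
])

```text
t: 20.5
position: [0.5655, -0.2458, 0.0642]
tcp_rot: [0.624, 0.781, 0.0, 0.001]
contact_force: [-0.3, -0.5, 0.1]
opening: -0.002
finger_force: 0.0
```

```bash
python3 -W ignore - <<'E'
from fx import *
s=robot.observe(); print(s['position'],'fix',tofix(s['position']),s['contact_force'])
E
```

```text
[ 0.56549036 -0.24584882  0.06417086] fix [   0.9 -133.7] [-0.31106904 -0.45270825  0.11077165]
```

>>> arm_command([
  [0, 0, -0.2, 0, 0, 0, 0],
  [0, -0.23, -0.93, 0, 0, 0, 7.5],
  [0, -0.23, -0.93, 0, 0, 0, 7.5],
  [0, -0.23, -0.93, 0, 0, 0, 7.5],
  [0, -0.23, -0.93, 0, 0, 0, 7.5],
  [0, -0.23, -0.93, 0, 0, 0, 7.5],
  [0, 0, 0, 0, 0, 0, 0],
])

```text
t: 21.2
position: [0.5167, -0.2555, 0.0637]
tcp_rot: [0.843, 0.538, -0.0, 0.0]
contact_force: [-0.0, -0.3, -0.2]
opening: -0.002
finger_force: 0.0
```

```bash
cat > st.py <<'E'
from fx import *
s=robot.observe(); p,q=pose(); M=q.as_matrix(); ax=FX+FR@[-.0225,-.064]
d=np.array([*(ax-p[:2]),0]); h=np.degrees(np.arctan2(M[1,1],M[0,1])); 
print('fix',tofix(p),'z',p[2].round(4),'theta tool',round(12.8-h,1),'axis in tool mm',(q.inv().apply(d)*1000).round(1),'F tool',q.inv().apply(s['contact_force']).round(1))
E
python3 -W ignore st.py; python3 -W ignore -c "
from fx import *
capture('scene'); print([(tofix(d['point']),d['p']) for d in spot_in('scene','lever_knob')])"
```

```text
fix [ -48.8 -132.2] z 0.0637 theta tool 37.7 axis in tool mm [ 70.1 -20.9  -0. ] F tool [-0.3  0.1  0.2]
[(array([ -65. , -113.9]), 0.84)]
```

>>> arm_command([
  [0, -0.2, -0.93, 0, 0, 0, 7.5],
  [0, -0.2, -0.93, 0, 0, 0, 7.5],
  [0, -0.2, -0.93, 0, 0, 0, 7.5],
  [0, -0.2, -0.93, 0, 0, 0, 7.5],
  [0, 0, 0, 0, 0, 0, 0],
])

```text
t: 21.8
position: [0.4827, -0.2398, 0.0633]
tcp_rot: [0.953, 0.304, -0.0, -0.0]
contact_force: [-0.5, 1.1, -0.4]
opening: 0.002
finger_force: 0.0
```

```bash
python3 -W ignore st.py
```

```text
fix [ -78.5 -109.4] z 0.0633 theta tool 67.5 axis in tool mm [ 69.1 -20.5  -0. ] F tool [ 0.3 -1.2  0.4]
```

>>> arm_command([
  [0, -0.2, -0.93, 0, 0, 0, 7.5],
  [0, -0.1, -0.62, 0, 0, 0, 5],
  [0, -0.1, -0.62, 0, 0, 0, 5],
  [0, 0, 0, 0, 0, 0, 0],
])

```text
t: 22.2
position: [0.4692, -0.2233, 0.0633]
tcp_rot: [0.988, 0.157, -0.0, 0.0]
contact_force: [-0.1, -0.2, 0.1]
opening: 0.002
finger_force: 0.0
```

```bash
python3 -W ignore st.py
```

```text
fix [-88.  -90.3] z 0.0633 theta tool 84.8 axis in tool mm [ 67.6 -20.2  -0. ] F tool [-0.2  0.1 -0.1]
```

>>> arm_command([
  [0, -0.1, -0.6, 0, 0, 0, 5],
  [0, 0, -0.3, 0, 0, 0, 0],
  [0, 0, 0, 0, 0, 0, 0],
])

```text
t: 22.5
position: [0.4666, -0.2183, 0.0636]
tcp_rot: [0.993, 0.114, 0.001, 0.003]
contact_force: [1.0, -10.0, -3.5]
opening: 0.002
finger_force: 5.3
```

```bash
python3 -W ignore st.py; python3 -W ignore - <<'E'
from fx import *
a=capture('scene'); save('s8',a)
print([(tofix(d['point']),d['p'],w2pix(cam('scene'),d['point']).round()) for d in spot_in('scene','lever_knob')])
b=capture('side'); save('d8',b); print([(tofix(d['point']),d['p'],w2pix(cam('side'),d['point']).round()) for d in spot_in('side','lever_knob')])
E
```

```text
fix [-89.5 -84.9] z 0.0636 theta tool 89.7 axis in tool mm [ 67.1 -20.5  -0.1] F tool [-1.3 10.   3.6]
[(array([-112. ,  -64.7]), 0.68, array([365., 288.])), (array([-25.6, 335.2]), 0.26, array([222., 221.]))]
[(array([-81.1, -57.8]), 0.73, array([336., 229.])), (array([-186.5,  -57.5]), 0.32, array([379., 243.]))]
```

>>> arm_command([
  [0, 0, -0.2, 0, 0, 0, 0],
  [0, 0, -0.2, 0, 0, 0, 0],
  [0, 0, 0, 0, 0, 0, 0],
])

```text
t: 23.0
position: [0.4664, -0.2178, 0.0639]
tcp_rot: [0.994, 0.113, 0.002, 0.005]
contact_force: [2.4, -22.1, -10.2]
opening: 0.001
finger_force: 10.5
```

```bash
python3 -W ignore st.py
```

```text
fix [-89.5 -84.4] z 0.0639 theta tool 89.8 axis in tool mm [ 67.  -20.2  -0.1] F tool [-2.6 22.  10.5]
```

>>> arm_command([
  [0, 0, -0.2, 0, 0, 0, 0],
  [0, 0, 0, 0, 0, 0, 0],
  [0, 0, 0, 0, 0, 0, 0],
])

```text
t: 23.3
position: [0.4664, -0.2176, 0.0641]
tcp_rot: [0.994, 0.112, 0.002, 0.007]
contact_force: [2.6, -26.3, -14.9]
opening: -0.002
finger_force: 13.0
```

```bash
python3 -W ignore st.py
```

```text
fix [-89.5 -84.2] z 0.0641 theta tool 89.9 axis in tool mm [ 67.  -20.1  -0.1] F tool [-3.4 26.  15.2]
```

The lever is at its hard stop (26 N, no more travel). Back off, rise and check.

>>> arm_command([
  [0, 0, 0.6, 0, 0, 0, 0],
  [0, 0, 1, 0, 0, 0, 0],
  [0, 0, 1, 0, 0, 0, 0],
  [0, 0, 0, -2, 0, 0, 0],
  [0, 0, 0, -3, 0, 0, 0],
  [0, -0.5, -1, -4, 0, 0, 0],
  [0, -1, -2.5, -4, 0, 0, 0],
  [0, -1, -2.5, -4, 0, 0, 0],
  [0, 0, 0, -1, 0, 0, 0],
  [0, 0, 0, 0, 0, 0, 0],
  [0, 0, 0, 0, 0, 0, 0],
])

```text
t: 24.4
position: [0.4326, -0.1818, 0.2428]
tcp_rot: [0.994, 0.112, -0.0, 0.0]
contact_force: [-0.9, 1.0, -0.0]
opening: -0.002
finger_force: 0.0
```

```bash
python3 -W ignore - <<'E'
from ov import *
C=cam('wrist'); im=capture('wrist'); np.savez('w9.npz',*C); save('w9',im)
v=fit(C,im,FX,12.8,.026); print('block fix',tofix(v),v[2]); u=edgefit(C,im,np.array([*FX,FA]),6)
for n in ['tape_green','usb_probe','multimeter']:
    print(n,[(np.round(d['point'],3).tolist(),round(d['p'],2)) for c in ['scene'] for d in (capture(c) is not None and spot_in(c,n))[:1]])
c=w2pix(C,[*FX,.03]).astype(int); print(c)
overlay(C,im,np.array([*FX,FA]),0,0,640,480,1.25,'w9o',16)
E
```

```text
full [ 0.5354 -0.1147] 11.9 IoU 0.664
top [ 0.5355 -0.1151] 12.57 IoU 0.722
block fix [0.6 0.5] 12.573082396555414
pts 171 med res 0.25 seat [ 0.5348 -0.1156] yaw 12.85
tape_green [([0.358, -0.231, 0.018], 0.79)]
usb_probe [([0.361, -0.113, 0.01], 0.48)]
multimeter [([0.569, 0.157, 0.036], 0.57)]
[268  74]
```

View pics/w9o.png

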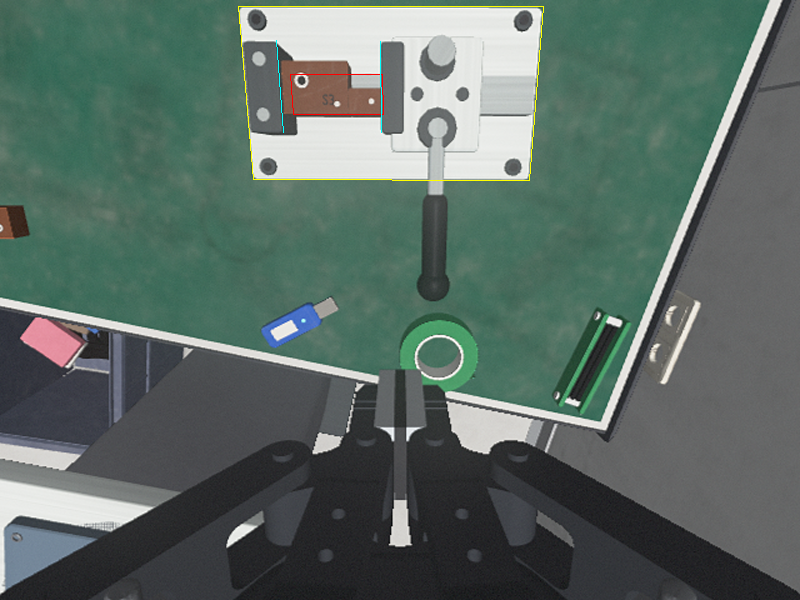

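The block sits flat between the stop (280,85) and the jaw (383,85), touching both, at jaw ≈ 0.016. The lever points straight to -x (axle (437,127) → knob (432,285)), fully locked. The bystanders have not moved and the robot is clear, so I hand it in.

```bash
python3 -c "
from cell import robot
print(robot.finish_job())"
```

```text
the job is handed in; nothing more can be done
None
```

The job is handed in at about 25 s of the 66 s allowed: the block is held flat between the stop and the jaw, the cam lever is swung to its end stop, and the multimeter, tape and probe are where they were.

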